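# Proof-pull a link on the bench pull tester

### The arm

A 7-joint arm with a two-finger parallel gripper is mounted at the origin on the work surface. World frame = base frame: x ahead of the robot, y to its left, z up, the work surface at z = 0. Lengths are in mm, angles in rad, forces in N, time in s.
With the tool pointing down it reaches from about 425 to 875 mm from the base axis. Payload 9.9 kg.
Tool frame: the origin (TCP) lies midway between the tips of the shut fingers; the grasp point (between the pads) lies 19 mm behind it; z points along the fingers, y is the direction in which the jaws open and shut (so a half turn about z gives the same grasp; the last joint's range is limited). The gripper opens to 85 mm and grips with 20 to 120 N. Pads are 22 mm wide; open, the fingers measure 114 mm over their backs; the gripper's body (76 mm by 85 mm) begins 54 mm behind the grasp point. The pads swing forward as they close: fully open they stand 13 mm farther back than shut.
Start: joints at [-1.258, 0.576, 0.025, 1.437, -0.015, 1.129, -0.057], TCP at [260.86, 622.56, 231.289] pointing down, gripper open.
Joint ranges: [-2.76, 2.76], [-0.34, 2.15], [-1.52, 1.57], [0.19, 2.46], [-1.09, 4.23], [0.17, 1.99], [-2.82, 2.82]. Speed limits (rad/s): [2.22, 2.22, 3.01, 3.01, 3.14, 3.14, 3.14].

### API

Orientations are given as a unit quaternion [x, y, z, w].
In Python, from bench import arm, fingers, solve_ik, viewer gives the robot as it stands. Calls block until the motion is done:
- arm.reach(position, orientation): joint-space move of the TCP to a pose.
- arm.movel(position, orientation=None, v=150, until_force=None): straight line of the TCP; orientation=None keeps the orientation; v is the mean speed in mm/s. With until_force (N) it stops when the force on the tool has changed by that much, and returns True; else False.
- arm.goto_joints(angles): joint-space move.
- fingers.set_gripper(opening): opening from 0.0 (shut) to 1.0 (fully open); the grip force is fixed at half the most; returns when the fingers have stopped.
- arm.dwell(seconds).
- solve_ik(position, orientation): joint angles nearest the present ones, or None.
- arm.get_obs(): the state.
- viewer.read_camera(name): name is "side" or "top" or "wrist"; returns a dict with "image" (420x560x3 uint8, red, green, blue), "depth" (420x560 float32, mm along the optical axis (not along the pixel's ray), 0 where there is no reading), "intrinsics" (3x3 intrinsics, pixels), "D" ([k1, k2, p1, p2, k3] as OpenCV has them; the pictures are not rectified), "pose" (4x4, takes a point from camera to world coordinates). Camera axes: x right, y up, looking along -z (the intrinsics and any distortion apply to the point x, -y, -z); pixel columns grow to the right and rows downward; lengths in mm; the calibration is good to about 2 mm. A picture is of the moment at which its call begins.
A pose or a line that the arm cannot do raises arm.PlanningError and nothing moves.
- arm.hand_in(): hands the job in, once; it reports no verdict.
The state is a dict: "time_s": time; "joint_pos": joint angles; "dq": joint speeds; "joint_torque": joint torques, N m; "eef_pos": TCP position; "orientation": TCP orientation; "wrist_force": force on the tool from outside, world axes, zero at the start; "wrist_torque": the same for the moment, N m; "grip_width": opening from 0.0 (shut) to 1.0 (fully open).
Only numpy, scipy, OpenCV 4.12 (cv2) and the standard library are available. Lean on these libraries where they do the work, as an engineer would, in place of code of your own. Each camera call takes 0.05 s, during which the arm holds its last target.

### The job

Lay the dog-bone test link flat in the two forked jaws of the bench pull tester and swing the hinged hasp down over the catch so that it covers the link's end. Then pull the tester's handle out, so that the link draws the sprung gauge, until the gauge's pointer stands in the notch of the index tab, not well past it, and hold it there for two seconds. Ease the handle all the way back without letting it snap, let go, and leave the link lying in the jaws under the hasp, with the index tab and the other things on the bench undisturbed.

Things in the scene. Friction and masses are not known exactly. Their poses are not given: they have to be found in the camera images.
- rig: bench pull tester, fixed: grey bed 110 mm wide (x -45 to +65), 460 mm long (y -270 to +190), 15 mm high. Origin: on the bench surface, on the pull line, midway between the jaws as they start. y: the pull direction, from the spring housing (grey box, 60 mm high, y -267 to -177) to the handle; x: away from the robot; z up. Between the jaws (y -36 to +36) nothing stands above 18 mm.
- seat (a point): where the middle of the link's underside belongs: 25 mm above the rig's origin, the floor height of both jaws. Each jaw is an open-topped steel fork 66 mm wide; prongs at 36 to 48 mm along +-y, 42 mm high above the bench, leave a 30 mm gap for the link's neck; its wide end lies behind them; end wall at 96 mm, 45 mm high. Gauge jaw on the -y side, carriage jaw on the +y side.
- link: the test link: plain aluminium dog-bone, loose, 170 mm long (its x axis), 14 mm thick, 110 to 220 g; neck 20 mm wide, 110 mm long; both ends 50 mm wide, 30 mm long. Symmetric. Origin: centre of its underside, z up. Lies left or right on the bench. In the jaws its x axis runs along the rig's y, with 7 mm of play each way lengthwise before an end bears on its prongs.
- bar: not to be used: a straight aluminium bar, 170 x 24 x 14 mm, without wide ends, loose on the bench on the side where the link is not. Origin: centre of its underside, x along it.
- carriage: sliding carriage with the +y jaw, the handle and the hasp. Its origin coincides with the rig's origin when it is fully home and moves along the rig's y as the handle is pulled (0 to 90 mm). Light sliding friction of about 1 N; it stays where it is put unless the link and gauge draw it back.
- handle (a point): centre of the top of the carriage's handle: an upright black post 30 mm (x) by 14 mm (y), standing from 35 to 102 mm above the bench, at y +121 in the carriage frame. Can be pinched from above across its 14 mm side (fingers closing along the pull line).
- gauge (a joint): draw of the gauge: 0 m home to 0.075 m, along the rig's +y. A spring pulls it home: 3 N at 0, 150 N/m more (9 to 12 N at the notch). The link draws it by the -y jaw: the handle first takes up the link's play (14 mm in all), then the gauge follows one to one. Let go under tension, it snaps home.
- pointer (a point): tip of the gauge's pointer, a dark steel finger 4 mm wide on the far (+x) side of the gauge jaw's end wall, 54 mm above the bench; it moves along the rig's y with the gauge.
- notch (a point): middle of the notch of the index tab: dark steel tab with two upright fins 14 mm apart, 59 mm high, on the aluminium scale strip along the far side of the bed, 3 mm beyond the pointer's tip in x. Set 30 to 55 mm from the pointer's home along the rig's y; must not be moved. The gauge is at the mark when pointer and notch agree along the rig's y.
- hasp (a joint): angle of the hasp: 0 rad lying closed across the carriage jaw with its slot over the staple of the catch, starts at 1.8 to 2.3 rad (leaning back towards the robot, past upright), at most 2.5. Stiff hinge (0.035 N m): it stays near where it is left and has to be pushed all the way down.
- hasp_hinge (a point): hinge axis of the hasp, which runs along the rig's y: on the robot's side of the carriage jaw, at x -36, y +70 in the carriage frame, 47 mm above the bench.
- hasp_tip (a point): middle of the hasp's free edge. The hasp is a dark steel strap 24 mm wide (y), 89 mm long from hinge to tip, 4 mm thick, slotted from 61 to 80 mm from the hinge. Closed, it reaches across in +x and its top is 49 mm above the bench; the staple through the slot stands to 56 mm above the bench, 70 mm from the hinge.
- reel: bystander: metal solder reel, 62 mm diameter, 42 mm high, standing between link and bar. Origin: centre of its underside.
- screwdriver: bystander: screwdriver lying on the left. Origin: under its middle.
- pliers: bystander: red-handled pliers on the right, about 190 mm long. Origin: under the middle.
Things that resemble listed ones, but are neither listed nor needed, are in the scene too. Leave any pink or yellow look-alike of the link alone.

How it is judged (in metres and radians):
On the way, in this order (a step that is already met when the one before it is completed fails the run):
1. the link lies flat in both jaws, its ends behind the prongs (x of link in the frame of rig between -0.009 and 0.009 m and z of link in the frame of rig between 0.021 and 0.03 m and angle between link's own z axis and vertical below 0.1 rad and angle between the x axis of link and the y axis of rig, either way round below 0.12 rad and y of link in the frame of rig between -0.01 and 0.01 m), for 0.3 s.
2. the hasp is swung closed over the link's end (x of link in the frame of rig between -0.009 and 0.009 m and z of link in the frame of rig between 0.021 and 0.03 m and angle between link's own z axis and vertical below 0.1 rad and angle between the x axis of link and the y axis of rig, either way round below 0.12 rad and value of joint hasp below 0.15 rad), for 0.2 s.
3. the handle pulls the gauge by way of the link and the pointer is held in the notch (within 6 mm) for 1.5 s (y of pointer in the frame of notch between -0.006 and 0.006 m and value of joint hasp below 0.15 rad and contact force between link and carriage above 3 N), for 1.5 s.
At the end, for the whole second after the job is handed in: The link lies at rest, flat in both jaws (middle within 9 mm of the pull line and 14 mm of the tester's middle, aligned within 0.12 rad), the hasp is closed (below 0.15 rad), the gauge is home (below 5 mm) and the carriage is home (within 12 mm) (all of step 2 and y of link in the frame of rig between -0.014 and 0.014 m and value of joint gauge below 0.005 m and y of carriage in the frame of rig below 0.012 m and linear speed of link below 0.02 m/s); the robot touches nothing.
It fails at once if the gauge is overdrawn: the pointer goes more than 12 mm past the notch (y of pointer in the frame of notch above 0.012 m).
It fails at once if the gauge snaps back (faster than 0.3 m/s) (velocity of joint gauge below -0.3 m/s).
It fails at once if the index tab is moved by more than 5 mm (distance of notch from where it was at the start of the episode above 0.005 m).
It fails at once if the reel, the bar, the screwdriver or the pliers are moved by more than 30 mm (distance of any of reel, bar, screwdriver, pliers from where it was at the start of the episode above 0.03 m).
It also fails if it takes over 67 s, if anything falls off the work surface, if the arm or the gripper's body presses on something with over 40 N, if the wrist force passes 120 N, or if a joint passes its speed limit or range.

## Working session

There is one attempt and no reset: what is moved stays moved. The work goes in short steps, each a Python script; the robot and the scene stay as the last script left them, time stands still between calls to the robot, and variables do not carry over. Pictures are saved under pics/ and viewed, and the job is handed in when it is done.

```bash
ls; mkdir -p pics; python3 - <<'E'
from bench import arm,viewer
import cv2,numpy as np
for n in ["side","top","wrist"]:
    c=viewer.read_camera(n)
    cv2.imwrite(f"pics/{n}0.png",c["image"][...,::-1])
    np.savez(f"{n}0.npz",**{k:np.array(v) for k,v in c.items()})
    print(n,np.round(c["intrinsics"],1).tolist(),c["D"],np.round(c["pose"],3).tolist(), (c["depth"]>0).mean())
print(arm.get_obs())
E
```

```text
pics
side [[463.2, 0.0, 279.0], [0.0, 463.2, 203.3], [0.0, 0.0, 1.0]] [-0.15882764  0.          0.          0.          0.        ] [[0.985, 0.123, -0.122, 307.087], [-0.173, 0.624, -0.762, -996.242], [-0.018, 0.772, 0.635, 912.453], [0.0, 0.0, 0.0, 1.0]] 0.995922619047619
top [[410.9, 0.0, 281.7], [0.0, 410.9, 216.0], [0.0, 0.0, 1.0]] [-0.1185503  0.         0.         0.         0.       ] [[-0.006, 0.988, -0.156, 304.041], [-1.0, -0.008, -0.006, -26.564], [-0.008, 0.156, 0.988, 1020.788], [0.0, 0.0, 0.0, 1.0]] 0.9959098639455782
wrist [[356.9, 0.0, 279.1], [0.0, 356.9, 204.6], [0.0, 0.0, 1.0]] [-0.04204982  0.          0.          0.          0.        ] [[0.387, -0.882, -0.269, 192.475], [0.922, 0.37, 0.114, 651.196], [-0.001, -0.292, 0.956, 373.192], [0.0, 0.0, 0.0, 1.0]] 0.9959651360544217
{'time_s': 0.15, 'joint_pos': array([-1.25780187,  0.5763392 ,  0.02487659,  1.43771043, -0.01499503,
        1.12900373, -0.05649901]), 'dq': array([-7.27704931e-04, -3.74148909e-03, -2.34194227e-04, -2.27071506e-04,
        5.38560516e-04, -3.80335750e-06, -2.55179856e-04]), 'joint_torque': array([ 3.23589156e-03, -7.66265631e+01,  2.25307658e+00, -2.86184263e+01,
        1.57040631e-02,  9.89888358e-03, -2.04387888e-06]), 'eef_pos': array([260.73684717, 622.23627216, 230.64279969]), 'orientation': array([ 1.97092021e-01,  9.80384786e-01, -6.32059188e-04, -8.59007288e-05]), 'wrist_force': array([ 0.43993214, -0.23314686, -0.20749108]), 'wrist_torque': array([-0.030775  ,  0.01747281, -0.01811576]), 'grip_width': 1.0014427432447115}
```

View pics/top0.png

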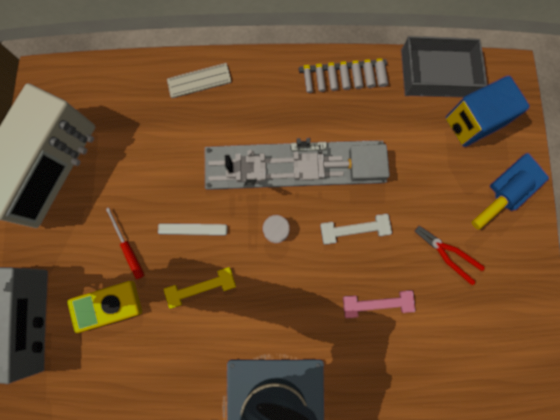

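View pics/side0.png

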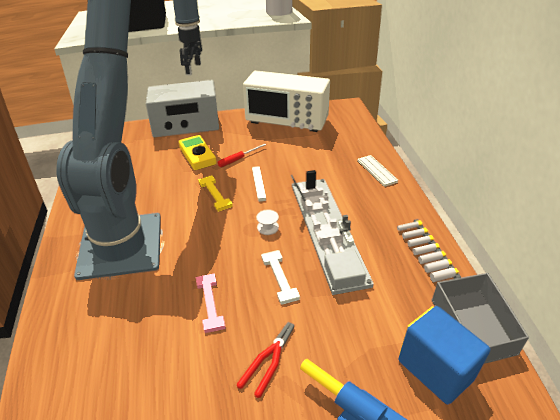

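View pics/wrist0.png

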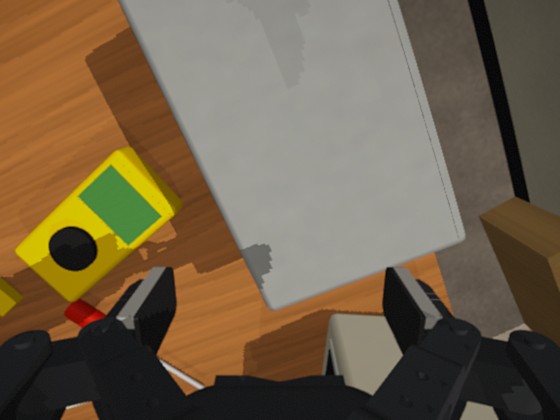

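Candidates for the link in the top picture:
- White-grey dog-bone at (355,229).
- Plain bar at (193,229), which has no wide ends, so it isn't the link.
- Yellow dog-bone at (200,288) and pink one at (379,304), both look-alikes to leave alone.

I choose (355,229). Next I check it in a close crop and measure.

```bash
cat > h.py <<'E'
import cv2,numpy as np
def rays(c,uv):
    uv=np.asarray(uv,float).reshape(-1,1,2)
    p=cv2.undistortPoints(uv,c["intrinsics"],np.array(c["D"])).reshape(-1,2)
    d=np.c_[p[:,0],-p[:,1],-np.ones(len(p))]
    return d@c["pose"][:3,:3].T, c["pose"][:3,3]
def onplane(c,uv,z):
    d,o=rays(c,uv); t=(z-o[2])/d[:,2]; return o+d*t[:,None]
def cloud(c):
    H,W=c["depth"].shape; u,v=np.meshgrid(np.arange(W),np.arange(H))
    d,o=rays(c,np.stack([u.ravel(),v.ravel()],1)); return (o+d*c["depth"].ravel()[:,None]).reshape(H,W,3)
def proj(c,P):
    P=np.asarray(P,float).reshape(-1,3); q=(P-c["pose"][:3,3])@c["pose"][:3,:3]; q=q*[1,-1,-1]
    return cv2.projectPoints(q,np.zeros(3),np.zeros(3),c["intrinsics"],np.array(c["D"]))[0].reshape(-1,2)
def snap(n,f=None):
    from bench import viewer
    c=viewer.read_camera(n)
    c={k:np.array(v) for k,v in c.items()}
    if f: np.savez(f+".npz",**c); cv2.imwrite(f"pics/{f}.png",c["image"][...,::-1])
    return c
def crop(c,x0,y0,x1,y1,s,f):
    im=c["image"][y0:y1,x0:x1,::-1]; cv2.imwrite(f"pics/{f}.png",cv2.resize(im,None,fx=s,fy=s,interpolation=cv2.INTER_CUBIC))
def quat(yaw):
    # tool z down; tool y axis horizontal at world angle yaw
    from scipy.spatial.transform import Rotation as R
    y=np.array([np.cos(yaw),np.sin(yaw),0]); z=np.array([0,0,-1.]); x=np.cross(y,z)
    return R.from_matrix(np.c_[x,y,z]).as_quat()
E
python3 - <<'E'
from h import *
c=dict(np.load("top0.npz"))
crop(c,195,130,400,250,3.9,"top0c")
cl=cloud(c)
m=(c["image"].min(2)>150)
for n,(x0,y0,x1,y1) in dict(link=(315,208,395,248),bar=(150,218,235,242)).items():
    mm=np.zeros_like(m); mm[y0:y1,x0:x1]=m[y0:y1,x0:x1]
    mm=mm.astype(np.uint8)
    k,l,s,_=cv2.connectedComponentsWithStats(mm); i=1+np.argmax(s[1:,4]); mm=(l==i)
    v,u=np.nonzero(mm); P=onplane(c,np.c_[u,v],14.)
    r=cv2.minAreaRect(P[:,:2].astype(np.float32)); print(n,r,np.median(cl[mm][:,2]),len(u))
v=np.s_[150:200,205:390]
E
```

```text
link ((430.5018310546875, -202.43862915039062), (44.798030853271484, 164.1899871826172), 8.537806510925293) 14.780317513157797 609
bar ((432.3251647949219, 204.81613159179688), (164.17172241210938, 19.572072982788086), 88.57786560058594) 14.405145488277753 515
```

View pics/top0c.png

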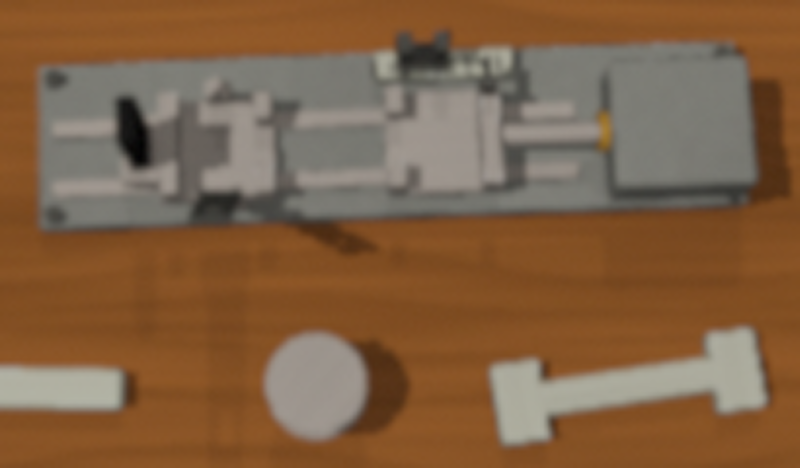

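Crop confirms it: a grey dog-bone with two wide ends, centred near crop pixel (628,385). The rig lies with its handle at the left (crop 130,130), the housing at the right and the index tab at (423,50). Next I measure the rig pose, then take a wrist look from above.

```bash
cat > rig.py <<'E'
from h import *
def rigfit(c,roi):
    cl=cloud(c); x0,y0,x1,y1=roi
    m=np.zeros(cl.shape[:2],bool); m[y0:y1,x0:x1]=1
    im=c["image"].astype(int); 
    m&=(cl[...,2]>7)&(cl[...,2]<23)&(abs(im[...,0]-im[...,2])<40)
    k,l,s,_=cv2.connectedComponentsWithStats(m.astype(np.uint8)); m=l==1+np.argmax(s[1:,4])
    v,u=np.nonzero(m); P=onplane(c,np.c_[u,v],15.)
    return cv2.minAreaRect(P[:,:2].astype(np.float32)),m
if __name__=="__main__":
    c=dict(np.load("top0.npz"))
    r,m=rigfit(c,(195,130,400,200)); print(r,cv2.boxPoints(r))
    c=dict(np.load("side0.npz")); r,m=rigfit(c,(280,170,385,300)); print(r,cv2.boxPoints(r))
E
python3 rig.py
python3 - <<'E'
from h import *
from bench import solve_ik
for y in(0,-60,60,100,-100,-140): print(y,solve_ik([560,y,400],quat(0)),solve_ik([560,y,400],quat(np.pi/2)), solve_ik([560,y,400],quat(-np.pi/2)))
E
```

```text
((595.0486450195312, -54.40193176269531), (111.50166320800781, 457.5956115722656), 1.6412028074264526) [[ 532.7678   172.70529]
 [ 545.87354 -284.70264]
 [ 657.32947 -281.50916]
 [ 644.22375  175.89877]]
((594.809326171875, -57.977020263671875), (111.91393280029297, 464.1864318847656), 2.078981399536133) [[ 530.4695   171.93347]
 [ 547.30884 -291.94745]
 [ 659.1492  -287.8875 ]
 [ 642.3098   175.99341]]
0 [-0.50778767  0.34501085  0.6384523   1.45912787 -0.20580721  1.40501271
  0.13630653] [-0.35165301  0.31453103  0.39199937  1.4539869  -0.12029302  1.39679047
  1.61462326] [-0.69060981  0.42607464  0.98461143  1.46454171 -0.3546737   1.43965123
 -1.27230235]
-60 [-0.41686315  0.35669213  0.67135971  1.45183988 -0.2218655   1.40984363
  0.25922036] [-0.31245677  0.33154489  0.50033023  1.44845251 -0.15907284  1.40191697
  1.76241822] [-0.61605442  0.46475915  1.07784849  1.45765508 -0.40851563  1.46075221
 -1.10964783]
60 [-0.59035138  0.34565232  0.60419024  1.45056588 -0.19637739  1.40608416
  0.01826503] [-0.38894972  0.31255491  0.2909431   1.44375208 -0.08965412  1.39831242
  
[... 193 characters left out ...]
.41937161  0.31928614  0.23644864  1.42838529 -0.07464951  1.4026967
  1.38884428] [-0.80008481  0.4109976   0.87004601  1.44104738 -0.31338373  1.43353173
 -1.4996371 ]
-100 [-0.35667464  0.37277886  0.70009831  1.43829043 -0.23974213  1.41714237
  0.34599716] [-0.28623266  0.35256428  0.57975261  1.43601401 -0.19283063  1.40995099
  1.86686469] [-0.55222992  0.49462998  1.12484178  1.44401718 -0.44459956  1.47884551
 -1.00610379]
-140 [-0.29974718  0.39674186  0.73943234  1.41781623 -0.2661764   1.4286971
  0.43821244] [-0.25664901  0.38158979  0.66128278  1.41642179 -0.23334774  1.42255449
  1.974703  ] [-0.46876784  0.51190709  1.12494753  1.42285276 -0.4593798   1.49029479
 -0.93048577]
```

```bash
python3 - <<'E'
from h import *
from bench import arm
arm.movel([260,600,330])
arm.reach([520,-20,330],quat(np.pi/2))
c=snap("wrist","w1"); print(arm.get_obs()["time_s"])
E
```

```text
3.4167
```

View pics/w1.png

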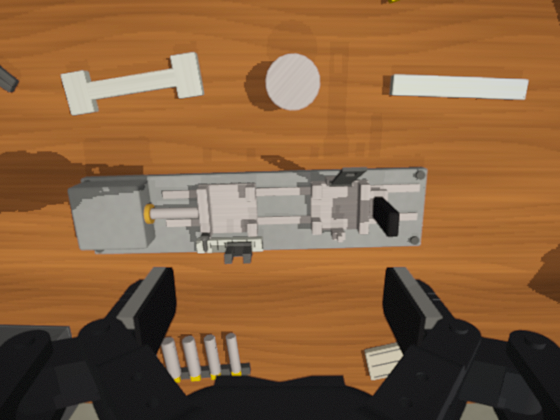

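The wrist view shows everything:
- Link at (132,83), bar at (458,86), reel at (293,82).
- Rig bed spans (75–425, 170–252).
- Handle at (386,215), hasp at (347,178) and tab at (238,250).

Now I measure these.

```bash
python3 - <<'E'
from h import *
from rig import rigfit
c=dict(np.load("w1.npz")); cl=cloud(c); im=c["image"]
m=(im.min(2)>150).astype(np.uint8); m[:, :55]=0; m[120:]=0; m[:,210:]=0
k,l,s,_=cv2.connectedComponentsWithStats(m); mm=l==1+np.argmax(s[1:,4])
v,u=np.nonzero(mm); P=onplane(c,np.c_[u,v],14.)
print("link",cv2.minAreaRect(P[:,:2].astype(np.float32)),np.median(cl[mm][:,2]))
r,m=rigfit(c,(60,160,430,258)); print("rig",r)
crop(c,60,150,260,270,4,"w1a"); crop(c,240,150,440,270,4,"w1b")
E
```

```text
link ((431.078857421875, -200.92648315429688), (49.61152648925781, 170.37026977539062), 7.955833911895752) 13.906287684796013
rig ((596.3709716796875, -52.11143493652344), (111.27513122558594, 457.7307434082031), 1.6920615434646606)
```

View pics/w1a.png

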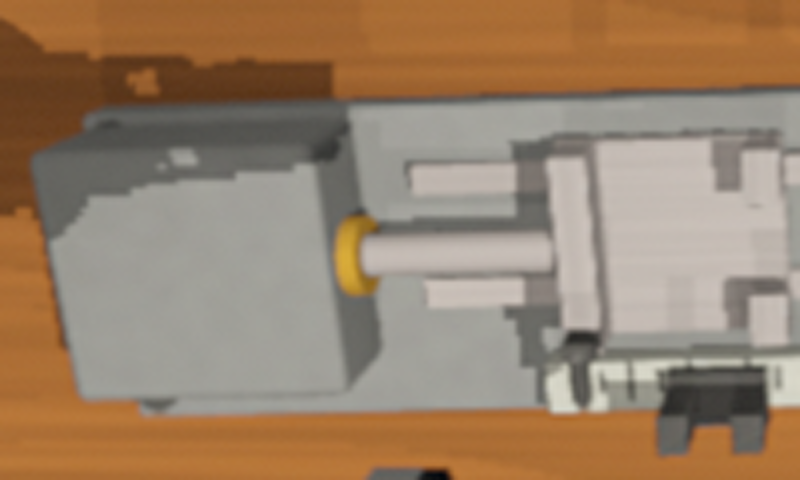

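View pics/w1b.png

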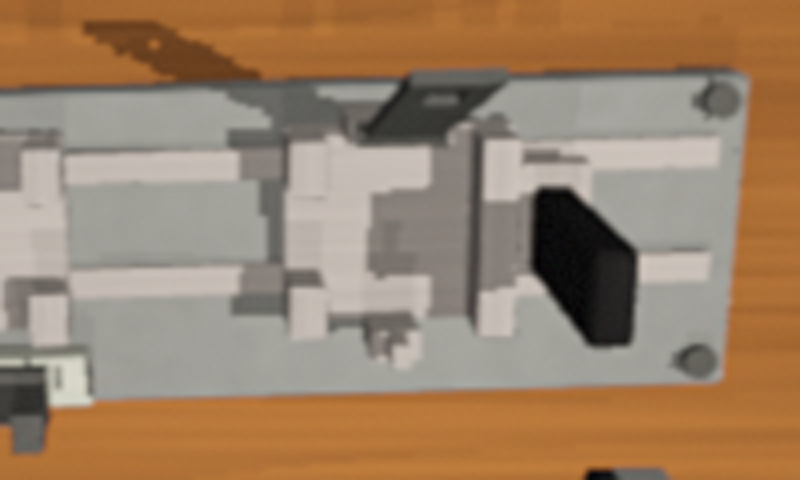

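```bash
python3 - <<'E'
from h import *
yaw=np.radians(1.69); xd=np.array([np.cos(yaw),np.sin(yaw)]); yd=np.array([-np.sin(yaw),np.cos(yaw)])
for f,O in(("w1",[585.2,-12.4]),("top0",[583.9,-14.7])):
    c=dict(np.load(f+".npz")); cl=cloud(c); d=cl[...,:2]-O; X=d@xd; Y=d@yd; Z=cl[...,2]
    box=(abs(X-10)<60)&(abs(Y+40)<235)
    print(f,"bed z",np.median(Z[box&(Z>8)&(Z<22)]))
    for n,a in dict(prong=(39,43.4,-60,60,),wallp=(43.6,48,-110,-85),wallc=(43.6,48,85,110),handle=(95,110,90,150),hous=(56,64,-280,-160),hasp=(60,140,40,110)).items():
        m=box&(Z>a[0])&(Z<a[1])&(Y>a[2])&(Y<a[3])
        if n=="prong":
            for sx in(-1,1):
                for sy in(-1,1):
                    q=m&(X*sx>0)&(Y*sy>25)
                    if q.sum(): print(n,sx,sy,q.sum(),"x",np.percentile(X[q],[2,98]).round(1),"y",np.percentile(Y[q],[2,98]).round(1))
        elif m.sum(): print(n,m.sum(),"x",np.percentile(X[m],[2,98]).round(1),"y",np.percentile(Y[m],[2,98]).round(1),"z",Z[m].min().round(),Z[m].max().round())
    m=box&(Z>48)&(X>30)&(Y<-30)&(Y>-120)
    v,u=np.nonzero(m)
    for i in range(0,len(u),max(1,len(u)//40)): print((u[i],v[i]),X[m][i].round(1),Y[m][i].round(1),Z[m][i].round(1),end="; ")
    print()
E
```

```text
w1 bed z 15.238382319330526
prong -1 -1 125 x [-31.6 -14.6] y [-47.5 -36.1]
prong -1 1 129 x [-38.7 -14.7] y [36.6 55.9]
prong 1 -1 129 x [16.3 50.8] y [-51.8 -36.5]
prong 1 1 120 x [16.2 33.8] y [36.6 47. ]
wallp 408 x [-30.5  25.6] y [-107.7  -96.2] z 44.0 47.0
wallc 458 x [-30.9  31.7] y [ 95.  106.5] z 44.0 48.0
handle 348 x [-13.6  14.7] y [113.1 126.5] z 95.0 104.0
hous 372 x [-34.6  39.1] y [-261.5 -182.4] z 56.0 58.0
hasp 98 x [-49.2 -38.1] y [56.7 80. ] z 60.0 87.0
(np.int64(209), np.int64(238)) 30.6 -96.1 53.2; (np.int64(204), np.int64(240)) 30.9 -101.4 58.8; (np.int64(205), np.int64(241)) 32.2 -100.2 59.0; (np.int64(207), np.int64(242)) 36.3 -99.3 52.5; (np.int64(205), np.int64(244)) 36.5 -100.7 58.4; (np.int64(204), np.int64(246)) 39.5 -102.4 57.6; (np.int64(207), np.int64(247)) 41.8 -99.1 55.8; (np.int64(205), np.int64(249)) 42.5 -100.9 60.2; (np.int64(207), np.int64(250)) 45.7 -99.4 56.2; (np.int64(249), np.int64(250)) 50.9 -46.8 48.1; (np.int64(226), np.int64(251)) 50.5 -76.3 50.3; (np.int64(244), np.int64(251)) 50.6 -52.9 51.5; (np.int64(225), np.int64(252)) 50.5 -77.
[... 4878 characters left out ...]
4)) 47.1 -99.6 57.0; (np.int64(320), np.int64(144)) 47.1 -102.1 56.8; (np.int64(319), np.int64(145)) 43.5 -99.2 60.1; (np.int64(320), np.int64(145)) 44.8 -102.1 55.9; (np.int64(319), np.int64(146)) 42.1 -99.4 56.6; (np.int64(320), np.int64(146)) 41.8 -101.8 57.3; (np.int64(319), np.int64(147)) 38.3 -98.9 60.5; (np.int64(320), np.int64(147)) 37.1 -101.0 63.8; (np.int64(319), np.int64(148)) 36.4 -98.9 58.4; (np.int64(320), np.int64(148)) 36.6 -101.5 57.7; (np.int64(319), np.int64(149)) 34.2 -98.9 57.4; (np.int64(320), np.int64(149)) 34.9 -101.6 54.9; (np.int64(319), np.int64(150)) 31.9 -98.9 56.5; (np.int64(320), np.int64(150)) 30.9 -101.0 59.4; (np.int64(321), np.int64(150)) 31.6 -103.7 57.0;
```

```bash
cat >> h.py <<'E'
YAW=np.radians(1.69); XD=np.array([np.cos(YAW),np.sin(YAW),0]); YD=np.array([-np.sin(YAW),np.cos(YAW),0]); O=np.array([585.8,-12.7,0])
def rp(x,y,z): return O+x*XD+y*YD+np.array([0,0,z])
E
python3 - <<'E'
from h import *
from bench import arm,fingers
q=quat(np.radians(7.96))
arm.reach([431,-201.2,110],q)
arm.movel([431,-201.2,6],v=120)
fingers.set_gripper(0.0)
o=arm.get_obs(); print(o["grip_width"],o["eef_pos"],o["time_s"])
arm.movel([431,-201.2,130],v=150)
q=quat(YAW)
arm.reach(rp(0,-20,150),q)
c=snap("wrist","w2"); print(arm.get_obs()["time_s"],arm.get_obs()["wrist_force"],arm.get_obs()["eef_pos"],arm.get_obs()["grip_width"])
E
```

```text
0.21183063688787096 [ 431.09072244 -201.15403194    6.37414537] 6.1917
8.1333 [-0.24512886  0.03272255 -1.0911572 ] [585.42409773 -34.41478645 149.65352815] 0.20856940884740768
```

View pics/w2.png

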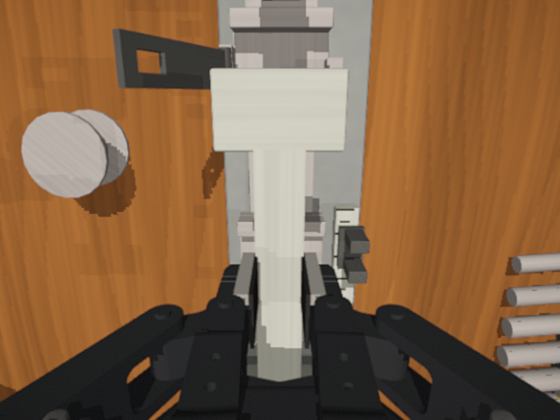

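The link is held level by the neck, with its wide end at (280,110), the hasp at (170,60) and the tab at (353,250). Now I check the link's lengthwise position in the grip.

```bash
python3 - <<'E'
from h import *
c=dict(np.load("w2.npz")); cl=cloud(c)
m=np.zeros(cl.shape[:2],bool); m[60:160,200:360]=1
m&=(c["image"].min(2)>150)&(cl[...,2]>120)
P=cl[m]; z=np.median(P[:,2]); v,u=np.nonzero(m); P=onplane(c,np.c_[u,v],z)
d=P-O; print(z,cv2.minAreaRect(np.c_[d@XD,d@YD].astype(np.float32)))
E
```

```text
156.8509810946089 ((1.6739616394042969, 46.845306396484375), (32.779632568359375, 53.43778991699219), 89.95319366455078)
```

```bash
python3 - <<'E'
from h import *
from bench import arm
c=dict(np.load("w2.npz")); cl=cloud(c); d=cl-O; X=d@XD;Y=d@YD;Z=cl[...,2]
for n,(a,b,y0,y1,x0,x1) in dict(wallc=(43.6,48,85,115,-60,60),prg=(39,43.4,-60,-30,-60,40),handle=(95,110,90,150,-60,60),fin=(56,62,-90,-30,40,80),hasp=(60,140,40,100,-90,-20)).items():
    m=(Z>a)&(Z<b)&(Y>y0)&(Y<y1)&(X>x0)&(X<x1)
    if m.sum(): print(n,m.sum(),np.percentile(X[m],[2,98]).round(1),np.percentile(Y[m],[2,98]).round(1),Z[m].max())
o=arm.get_obs(); e=o["eef_pos"]-O; print(e@XD,e@YD,e[2])
E
```

```text
wallc 2103 [-31.2  32.3] [ 95.9 107.5] 47.79230580118127
prg 606 [-31.2  33.6] [-47.8 -36.1] 43.37598571871425
fin 553 [49.6 63. ] [-77.8 -44.4] 60.831044077575
hasp 4541 [-70.5 -40.5] [58.1 81.3] 132.0660402596514
-1.01614662900389 -21.694254978586823 149.65352814795145
```

```bash
python3 - <<'E'
from h import *
from bench import arm,fingers
q=quat(YAW)
arm.movel(rp(.3,1,100),q,v=120)
arm.dwell(0.3)
o=arm.get_obs();e=o["eef_pos"]-O; print(e@XD,e@YD)
s=snap("wrist","w3")
arm.movel(rp(.3,1,50),q,v=100)
print(arm.movel(rp(.3,1,30.5),q,v=40,until_force=6))
o=arm.get_obs();e=o["eef_pos"]-O; print(e@XD,e@YD,e[2],o["wrist_force"],o["time_s"])
E
```

```text
0.5956847258942523 0.7256876765975901
True
0.22409340303931904 1.2235667223229962 31.419420813368447 [-1.95947944  1.17441713  7.98651799] 10.2167
```

View pics/w3.png

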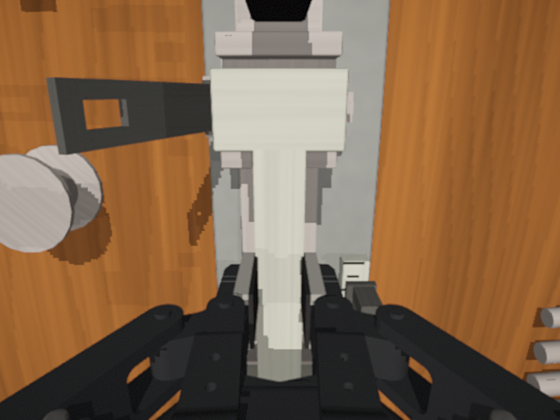

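```bash
python3 - <<'E'
from h import *
from bench import arm,fingers
q=quat(YAW)
fingers.set_gripper(0.55)
arm.movel(rp(0,1,160),q,v=180)
c=snap("wrist","w4"); snap("top","t4"); print(arm.get_obs()["time_s"])
cl=cloud(c); d=cl-O; X=d@XD;Y=d@YD;Z=cl[...,2]
crop(c,150,100,410,400,2.6,"w4c") if False else None
E
```

```text
11.575
```

View pics/w4.png

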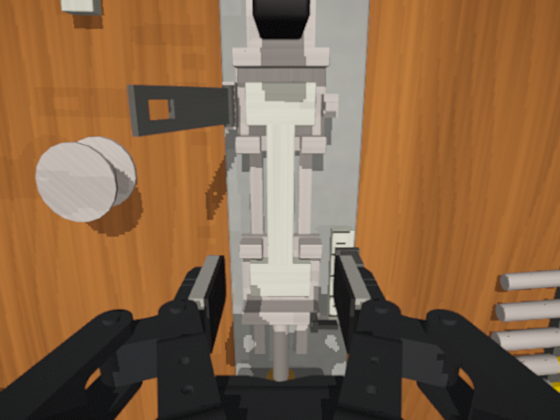

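The link lies flat with its neck between both prong pairs (rows 145 and 247) and both wide ends behind them. The hasp stands open at (180,110). I'll close it now.

```bash
python3 - <<'E'
from h import *
from bench import arm,fingers
q=quat(YAW)
arm.movel(rp(-100,70,165),q,v=250)
fingers.set_gripper(0)
arm.movel(rp(-105,70,88),q,v=180)
for x,z,v in((-40,88,120),(-20,86,80),(0,78,70),(8,68,60),(9,56,60)):
    arm.movel(rp(x,70,z),q,v=v)
print(arm.movel(rp(9,70,44),q,v=30,until_force=14))
o=arm.get_obs();e=o["eef_pos"]-O; print(e@XD,e@YD,e[2],o["wrist_force"],o["time_s"])
c=snap("wrist","w5")
E
```

```text
True
9.574534890459153 69.9190830403934 48.88723336679413 [-3.5727396   0.92134861 12.84577201] 15.9
```

View pics/w5.png

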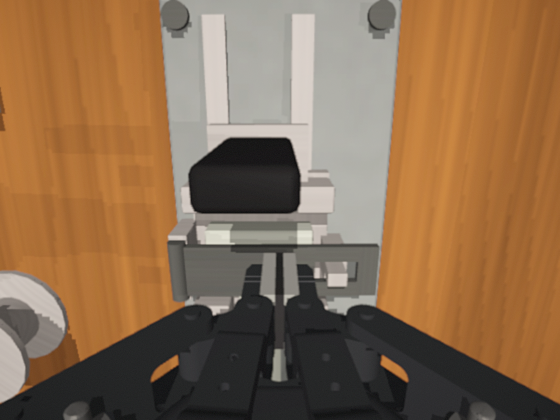

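The hasp lies flat across the link's end with the staple through its slot at (337,268). Contact height is 48.9 mm, so it's closed. Next: the handle.

```bash
python3 - <<'E'
from h import *
from bench import arm,fingers
arm.movel(rp(9,70,170),v=220)
q=quat(YAW+np.pi/2)
arm.reach(rp(0,120.5,170),q)
fingers.set_gripper(0.6)
c=snap("wrist","w6"); snap("side","s6");print(arm.get_obs()["time_s"])
E
```

```text
18.3833
```

View pics/w6.png

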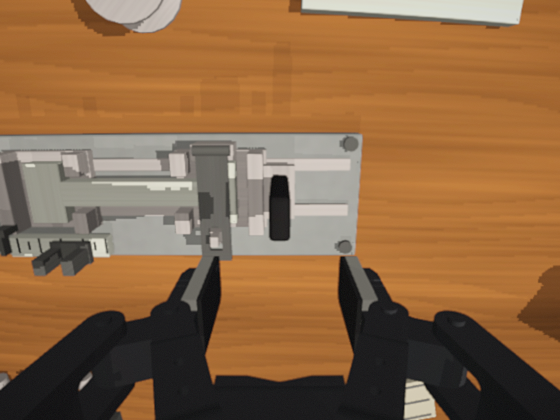

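View pics/s6.png

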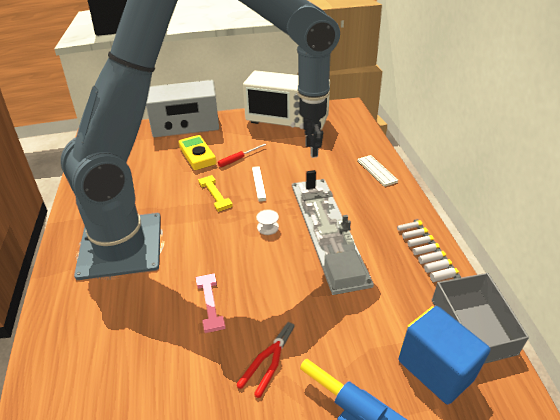

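The hasp is closed in both views: strap at (212,200) in the wrist view. Handle at (280,208). The side view has a clear sight of the tab at (346,225). Now I grip the handle and pull most of the way.

```bash
python3 - <<'E'
from h import *
from bench import arm,fingers
arm.movel(rp(0,120.5,73),v=150)
f0=arm.get_obs()["wrist_force"]
fingers.set_gripper(0)
o=arm.get_obs();e=o["eef_pos"]-O; print(o["grip_width"],e.round(1),e@YD,o["wrist_force"],o["time_s"])
y0=120.5
for dy in (10,15,20,30,46):
    arm.movel(rp(0,y0+dy,73),v=40)
    o=arm.get_obs();e=o["eef_pos"]-O; print(dy,(e@YD).round(2),(o["wrist_force"]@YD).round(2),o["time_s"])
snap("side","s7"); snap("top","t7"); snap("wrist","w7")
c=dict(np.load("s7.npz")); crop(c,290,160,390,290,6,"s7c") if 0 else crop(c,310,190,380,240,11,"s7c")
c=dict(np.load("t7.npz")); crop(c,270,125,350,185,9,"t7c")
E
```

```text
0.15246592934928446 [ -3.1 120.7  73.9] 120.71052507762367 [-1.83358806  0.64610301  5.70357596] 19.6083
10 131.2 1.83 20.0083
15 135.3 -1.09 20.2833
20 139.86 -3.53 20.5583
30 149.45 -3.96 20.9583
46 164.58 -6.33 21.5083
```

View pics/s7c.png

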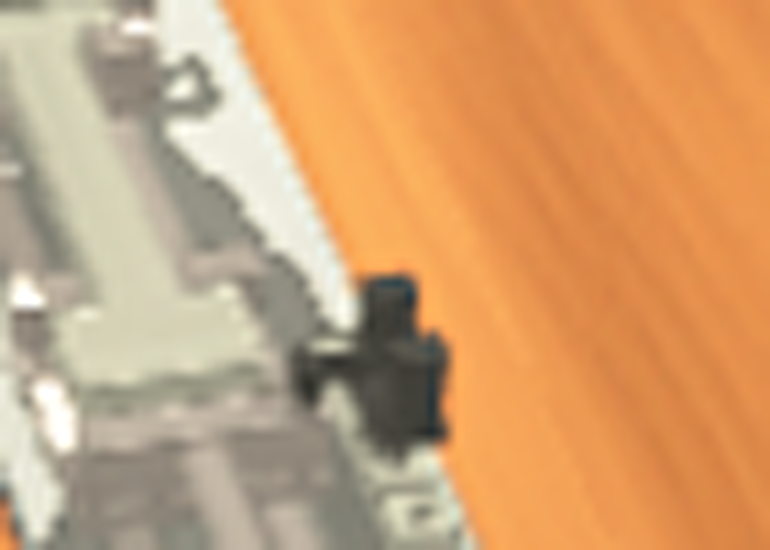

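View pics/t7c.png

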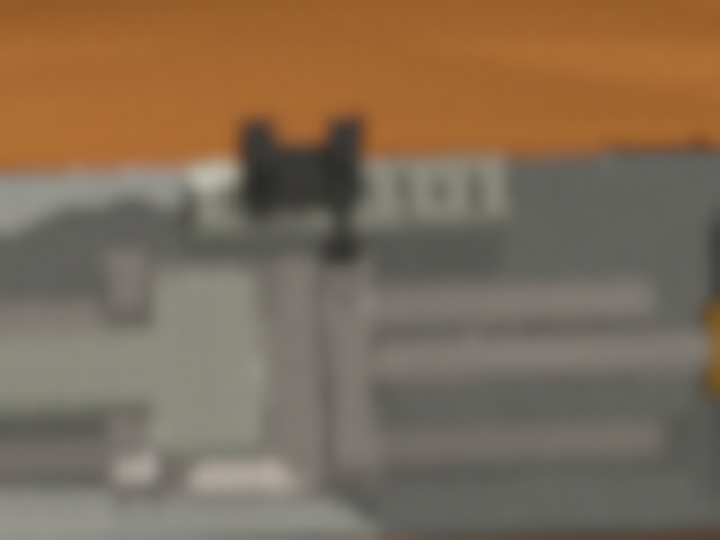

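The top view is clear: the pointer at crop (343,240) is still on the housing side of the notch, whose middle is near crop x 302, about 11 mm short. I'll quantify that, then close the gap.

```bash
cat > ptr.py <<'E'
from h import *
def gap(c):
    cl=cloud(c); d=cl-O; X=d@XD;Y=d@YD;Z=cl[...,2]
    dark=c["image"].max(2)<95
    p=dark&(X>34)&(X<46)&(Y>-120)&(Y<-20)&(Z>50)&(Z<64)
    f=dark&(X>52)&(X<66)&(Y>-95)&(Y<-25)&(Z>53)&(Z<64)
    fy=np.sort(Y[f]); 
    return p.sum(),np.median(Y[p]) if p.any() else None,f.sum(),(np.percentile(fy,3)+np.percentile(fy,97))/2 if f.any() else None
E
python3 - <<'E'
from ptr import *
from bench import arm
for f in("w1","top0","t7","s7","t4"): print(f,gap(dict(np.load(f+".npz"))))
o=arm.get_obs();print((o["eef_pos"]-O)@YD,o["wrist_force"]@YD)
E
```

```text
w1 (np.int64(21), np.float64(-100.88750217621232), np.int64(14), np.float64(-56.80450042681211))
top0 (np.int64(1), np.float64(-101.35350390650373), np.int64(22), np.float64(-62.79907994164007))
t7 (np.int64(8), np.float64(-73.05786774927562), np.int64(21), np.float64(-62.63493178686393))
s7 (np.int64(8), np.float64(-74.21094058182466), np.int64(22), np.float64(-64.08172785797669))
t4 (np.int64(0), None, np.int64(5), np.float64(-62.503068233972094))
164.46071481300348 -6.45233735597566
```

```bash
python3 - <<'E'
from ptr import *
from bench import arm
arm.movel(rp(0,120.5+56.2,73),v=30)
c=snap("top","t8"); s=snap("side","s8")
o=arm.get_obs();print((o["eef_pos"]-O)@YD,o["wrist_force"]@YD,o["time_s"]); print(gap(c),gap(s))
crop(c,270,125,350,185,9,"t8c")
E
```

```text
174.1836421560294 -7.9280694348276795 22.25
(np.int64(8), np.float64(-63.2247715194586), np.int64(21), np.float64(-62.71307921480235)) (np.int64(8), np.float64(-63.81504157666941), np.int64(23), np.float64(-62.683608687190926))
```

View pics/t8c.png

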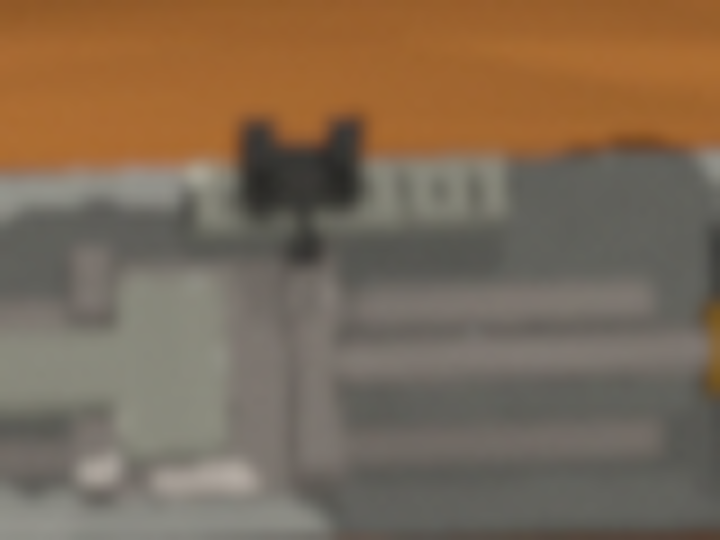

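Pointer at crop (303,240), centred in the notch; both cameras agree to about 1 mm. I hold, then ease back.

```bash
python3 - <<'E'
from ptr import *
from bench import arm,fingers
arm.dwell(2.3)
c=snap("top"); print(gap(c))
arm.movel(rp(0,140,73),v=35)
o=arm.get_obs();print((o["eef_pos"]-O)@YD,o["wrist_force"]@YD,o["time_s"])
arm.movel(rp(0,121.2,73),v=30)
arm.dwell(.3)
o=arm.get_obs();print((o["eef_pos"]-O)@YD,o["wrist_force"]@YD,o["time_s"])
c=snap("top","t9"); s=snap("side","s9"); print(gap(c),gap(s))
fingers.set_gripper(0.6)
arm.movel(rp(0,121,190),v=150)
arm.reach(rp(-30,0,300),quat(YAW+np.pi/2))
arm.dwell(.3)
c=snap("wrist","w9"); print(gap(c),arm.get_obs()["time_s"])
cl=cloud(c); d=cl-O; X=d@XD;Y=d@YD;Z=cl[...,2]
m=(Z>95)&(Z<110)&(Y>90)&(Y<180)&(abs(X)<30); print("handle y",np.percentile(Y[m],[2,98]))
m=(c["image"].max(2)<95)&(abs(X)<60)&(Y>50)&(Y<90)&(Z>30); print("hasp z",np.percentile(Z[m],[5,50,95]))
E
```

```text
(np.int64(8), np.float64(-63.07278316579749), np.int64(22), np.float64(-62.731644887699616))
138.7453933421845 -4.3642865038903285 25.8
121.05674468961236 -0.646320657182022 26.875
(np.int64(7), np.float64(-101.25184984547936), np.int64(13), np.float64(-63.1518625932679)) (np.int64(10), np.float64(-103.24417877459254), np.int64(17), np.float64(-67.63863323584539))
(np.int64(15), np.float64(-99.55374448203244), np.int64(14), np.float64(-56.22221253454747)) 29.4167
handle y [113.85455705 127.09831239]
hasp z [354.50894459 373.10223623 384.9604693 ]
```

View pics/w9.png

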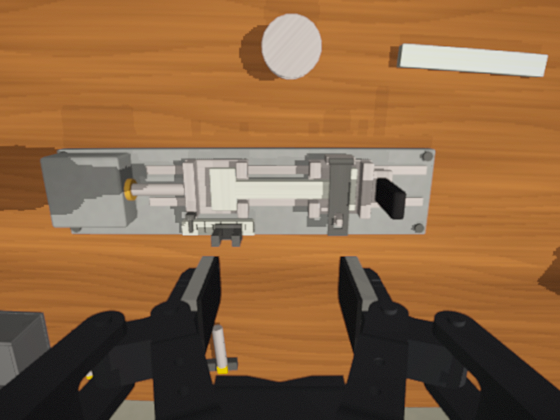

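```bash
python3 - <<'E'
from h import *
c=dict(np.load("w9.npz")); cl=cloud(c); d=cl-O; X=d@XD;Y=d@YD;Z=cl[...,2]
m=(abs(X)<24)&(abs(X)>12)&(Y<-40)&(Y>-98)&(Z>35.5)&(Z<42)&(c["image"].min(2)>150)
print("link end",m.sum(),np.percentile(X[m],[2,98]),np.percentile(Y[m],[2,98]),np.median(Z[m]))
m=(X>-30)&(X<28)&(Y>60)&(Y<80)&(Z<100); print("hasp z",np.percentile(Z[m],[5,50,95]), "fit slope",np.polyfit(X[m],Z[m],1))
m=(abs(X)<8)&(abs(Y)<45)&(Z<60); print("neck",np.percentile(Z[m],[5,50,95]),np.polyfit(Y[m],Z[m],1))
crop(c,170,140,430,250,3,"w9c")
E
```

```text
link end 555 [-23.81087457  22.9861996 ] [-78.09274737 -41.19374669] 39.027376672311846
hasp z [47.60072077 49.15583388 50.40038378] fit slope [-1.92496181e-02  4.86374786e+01]
neck [37.56753042 39.12561826 40.31593277] [5.21067062e-03 3.86075785e+01]
```

View pics/w9c.png

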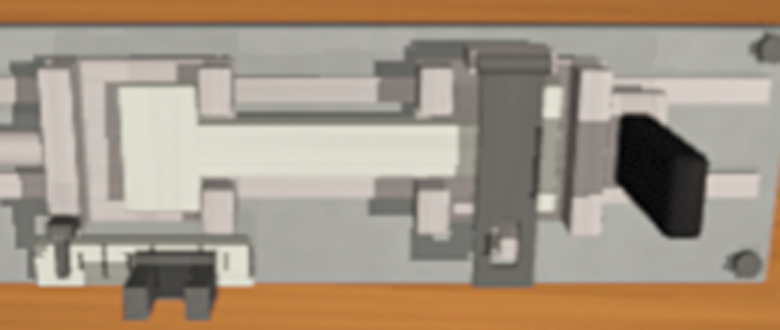

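The link's outer end is at y −78, so its middle is at about +7 mm, under the 14 mm limit. The hasp is flat at z 49 with the staple through its slot at crop (503,243). The pointer is home at crop (62,240), the handle is back, and the robot is clear. Handing in.

```bash
python3 - <<'E'
from bench import arm
print(arm.hand_in(), arm.get_obs()["time_s"])
E
```

```text
the job is handed in; nothing more can be done
the job is handed in; nothing more can be done
```

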